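Stack a valve in a pin nest and hold a loupe over it at the focal mark

ROBOT

A 7-joint arm with a two-finger parallel gripper is mounted at the origin on a cart in front of the work surface, level with it; the furniture and walls round the work are solid. World frame = base frame: x ahead of the robot, y to its left, z up, the work surface at z = 0. Lengths are in m, angles in rad, forces in N, time in s.
With the tool pointing down it reaches from about 0.425 to 0.825 m from the base axis. Payload 3.6 kg.
Tool frame: the origin (TCP) lies at the very end of the fingers, on their centre line; the grasp point (between the pads) lies 19 mm behind it (grasp_offset is the distance from the TCP to the grasp point, in m); x points along the fingers, z is the direction in which the jaws open and shut, and the axes are right-handed (so a half turn about x gives the same grasp; the last joint's range is limited). The gripper opens to 85 mm and grips with 20 to 120 N. Pads are 22 mm wide; open, the fingers measure 114 mm over their backs; the gripper's body (76 mm by 85 mm) begins 54 mm behind the grasp point. The pads swing forward as they close: fully open they stand 13 mm farther back than shut.
Start: joints at [1.21, 0.615, -0.013, 1.423, 0.008, 1.103, -0.04], TCP at [0.214, -0.614, 0.231] pointing down, gripper open.
Joint ranges: [-3.12, 3.12], [-0.3, 2.06], [-1.34, 1.32], [0.26, 2.42], [-1.36, 4.5], [0.01, 1.98], [-2.84, 2.84]. Speed limits (rad/s): [2.79, 2.79, 3.14, 3.14, 3.14, 3.14, 3.14].

INTERFACE

Orientations are given as a unit quaternion [x, y, z, w].
In Python, from cell import sense, get_image, get_calibration, close_job, grasp_offset gives the robot as it stands.
- The arm moves only by the shell command python3 -m jog 'ROWS' [FORCE]. ROWS is a JSON object of lists of equal length, an entry for each row: "turn": the turn, a rotation vector about the tool's x, y, z in rad, a list of three; "travel": the shift along the tool's x, y, z in mm, a list of three; "grip": the closure, from 0 (fully open) to 1 (shut). A call has 1 to 20 rows; each row shifts and turns the commanded pose from where the row before left it, along the tool's axes as they then stand; what a row does not reach is not made up. A row lasts 1/12 s, in which the tool goes at most 41.7 mm and 7.16 degrees, less where a joint would pass 70% of its speed; a pose out of reach is approached as far as the arm can. A call is refused whole if a number of a shift passes 41.7 or a number of a turn 0.125, either way. A call with a gripper value outside its range is refused whole. The fingers move at their own pace and stop on an object; FORCE is the grip in N (left out, the last holds). Time passes only in rows, so rows that do not move let the fingers close. It gives the time, the measured TCP pose, the force and the opening at its end, in the units of the state.
- sense(): the state, without advancing time (a new reading comes with each control period).
- get_image(name): name is "scene" or "top"; returns the picture (420x560x3 uint8, red, green, blue); there is no depth.
- get_calibration(name): a dict with "fx", "fy", "cx", "cy" (pixels), "extrinsics" (4x4, takes a point from world to camera coordinates). Camera axes: x right, y down, z forward; pixel columns grow to the right and rows downward; lengths in m; the calibration is good to about 2 mm. A picture is of the moment at which its call begins. get_calibration takes no time and is no camera call.
- close_job(): hands the job in, once; it reports no verdict.
The state is a dict: "time_s": time; "joint_pos": joint angles; "dq": joint speeds; "joint_efforts": joint torques, N m; "tcp_pos": TCP position; "tool_rot": TCP orientation; "ft_force": force on the tool from outside, world axes, zero at the start; "torque": the same for the moment, N m; "opening": opening from 0.0 (shut) to 1.0 (fully open).
Only numpy, scipy, OpenCV 4.12 (cv2) and the standard library are available. Lean on these libraries where they do the work, as an engineer would, in place of code of your own. Each camera call takes 0.05 s, during which the arm holds its last target. There are 200 camera calls.

TASK

Finish the little valve stack in the pin nest for inspection: lower the ring spacer between the four pins onto the valve body that is already there, then the solid top disc onto the spacer, each seated flat and set down gently, not dropped. Then take the loupe off its rest by the handle and hold it level over the top disc, lens centred above the disc and at the height of the thin flange on the gauge post's collar, touching nothing; finish while still holding it there, steady. Do not shift the collar or disturb the other things on the bench.

Things in the scene. Friction and masses are not known exactly. Their poses are not given: they have to be found in the camera images.
- pocket (a point): Centre of the pin nest's pocket floor (top of its base plate, 10 mm above the bench). Four steel pins, 7 mm diameter, at x, y = +-22.6 mm, tops 56 mm above this point, last 9 mm tapered, hold 54 mm round parts with 1.5 mm play all round; 38 mm wide open gaps between pins let fingers in. x: level, towards the gauge post; y: level, left of x; z: up.
- mark (a point): Centre of the thin flange (30 mm diameter, 3 mm thick) half-way up a dark collar (18 mm diameter, 16 mm high) on the gauge post: its height is the focal height for the lens's middle plane. Set anew each time, 110 to 150 mm above the pocket floor; held on the post by friction. z: up.
- valve_body: The valve body, a plain steel puck 54 mm in diameter and 20 mm high with a dark 24 mm spot on its top, already seated loose in the pocket. Origin: centre of its underside, z up. It stays where it is.
- spacer_mid (a point): Centre (half-way up, on the axis) of the spacer: a loose plain steel ring, 54 mm outer and 30 mm inner diameter, 22 mm high, 0.16 kg, lying flat on the bench; z is its axis. Seated, this point is 31 mm above the pocket floor.
- disc_mid (a point): Centre (half-way up, on the axis) of the top disc: loose solid steel disc, 54 mm diameter, 20 mm high, 0.2 kg, a dark centre spot and six dark dots on top, flat on the bench; z is its axis. Spacer and disc may change places from start to start. Seated, this point is 52 mm above the pocket floor, the disc's top 62 mm.
- lens (a point): Centre of the loupe's lens, in its middle plane. Loupe: aluminium rim, 64 mm diameter, 12 mm high, with glass lens, on a straight black square handle 16 x 16 mm, 100 mm long; 0.11 kg in all. x: from handle to lens, z: normal to the lens, up. The handle lies along -x, 38 to 138 mm away, its middle line in the lens's middle plane.
- handle (a point): Grip point of the loupe: on the middle line of its handle, 78 mm from the lens centre (near the balance point), same axes as the lens (x towards the lens). At the start it is 34 mm above the bench.
- loupe_rest: Fixed wooden rest on which the loupe lies level at the start: plate 6 mm high, 44 mm wide, a block (28 mm high) under the rim and one with side cheeks (30 mm wide, 38 mm high) under the handle's end; between them 77 mm of handle are free at the sides. Lift the loupe straight up. Origin: on the bench under the lens centre; x as the loupe's.
- spacer: The spacer (see its centre point); origin at the centre of its underside.
- top_disc: The top disc (see its centre point); origin at the centre of its underside.
- loupe: The loupe (see its lens and handle points); origin 8 mm below the lens centre.
- nest: The pin nest, bolted down: aluminium plate 170 x 84 x 10 mm (x from -45 to +125 mm, y +-42 mm) with four pins and, 100 mm from the pocket along x, a gauge post (10 mm diameter, top 180 mm above the bench) with its collar. A gripper closing along y stays clear of the post. Origin on the bench, 10 mm below the pocket point; same axes.
- grease_tin: Bystander: flat round tin with lid, 76 mm diameter, 33 mm high; origin at the centre of its underside.
- tape_roll: Bystander: roll of blue masking tape lying flat, 104 mm diameter, 24 mm high; origin at the centre of its underside.
- hexkey_set: Bystander: folding hex key set, 27 x 95 x 30 mm, long side along its y; origin at the centre of its underside.
There are look-alikes about, which are no part of the job. What is shaped like the spacer but blue, purple or yellow is not meant.

How it is judged:
On the way, in this order (a step that is already met when the one before it is completed fails the run):
1. the spacer is seated flat on the valve body between the pins and let go (horizontal distance between spacer_mid and pocket below 0.005 m and z of spacer_mid in the frame of pocket between 0.028 and 0.034 m and angle between spacer_mid's own z axis and vertical below 0.06 rad and contact force between the fingers and spacer below 0.1 N), for 0.2 s.
2. the top disc is seated flat on the spacer between the pins and let go (horizontal distance between each of spacer_mid, disc_mid and pocket below 0.005 m and z of spacer_mid in the frame of pocket between 0.028 and 0.034 m and angle between each of spacer_mid, disc_mid's own z axis and vertical below 0.06 rad and z of disc_mid in the frame of pocket between 0.049 and 0.055 m and contact force between the fingers and top_disc below 0.1 N), for 0.2 s.
At the end, for the whole second after the job is handed in: Spacer and disc seated on the body (5 mm of the pocket axis, 3 mm in height, 0.06 rad flat); loupe held still by the fingers alone, lens centre within 12 mm sideways of the disc axis and 8 mm of the flange height, level within 0.12 rad, clear of nest, rest and disc (horizontal distance between each of spacer_mid, disc_mid and pocket below 0.005 m and z of spacer_mid in the frame of pocket between 0.028 and 0.034 m and angle between each of spacer_mid, disc_mid's own z axis and vertical below 0.06 rad and z of disc_mid in the frame of pocket between 0.049 and 0.055 m and horizontal distance between lens and disc_mid below 0.012 m and z of lens in the frame of mark between -0.008 and 0.008 m and angle between lens's own z axis and vertical below 0.12 rad and contact force between the fingers and loupe above 0.5 N and contact force between loupe and nest below 0.1 N and contact force between loupe and loupe_rest below 0.1 N and contact force between loupe and top_disc below 0.1 N and linear speed of loupe below 0.03 m/s and angular speed of loupe below 0.3 rad/s and linear speed of top_disc below 0.02 m/s); the arm keeps its last pose, push and grip.
It fails at once if the collar on the post is shifted by more than 5 mm (distance of mark from where it was at the start of the episode above 0.005 m).
It fails at once if the spacer is dropped (falls out of the fingers faster than 0.5 m/s) (linear speed of spacer above 0.5 m/s and contact force between the fingers and spacer below 0.1 N).
It fails at once if the top disc is dropped (falls out of the fingers faster than 0.5 m/s) (linear speed of top_disc above 0.5 m/s and contact force between the fingers and top_disc below 0.1 N).
It fails at once if a bystander (tin, tape roll or hex key set) is moved by more than 30 mm (distance of any of grease_tin, tape_roll, hexkey_set from where it was at the start of the episode above 0.03 m).
It also fails if it takes over 67 s, if anything falls off the work surface, if the arm or the gripper's body presses on something with over 40 N, if the wrist force passes 120 N, or if a joint passes its speed limit or range.

## Working session

There is one attempt and no reset: what is moved stays moved. The work goes in short steps, Python scripts to look and compute and a shell command to move; the robot and the scene stay as the last step left them, time stands still between calls to the robot, and variables do not carry over. Pictures are saved under pics/ and viewed, on a budget of 10 in all, crops included, one or two more only if the job needs it, and the job is handed in when it is done.

```bash
mkdir -p pics; ls
python3 - <<'E'
from cell import *
import cv2,json
for n in("scene","top"):
    cv2.imwrite(f"pics/{n}0.png",get_image(n)[:,:,::-1]); c=get_calibration(n); print(n,c)
s=sense(); print(s, grasp_offset)
E
```

```text
pics
scene {'fx': 394.6167855456627, 'fy': 394.6167855456627, 'cx': 279.4476229972928, 'cy': 219.1512294012556, 'extrinsics': array([[-0.74084413, -0.67148817, -0.01592551,  0.43564601],
       [-0.49802376,  0.56506352, -0.65778078,  0.36635089],
       [ 0.45069094, -0.47938174, -0.75304105,  0.92516853],
       [ 0.        ,  0.        ,  0.        ,  1.        ]])}
top {'fx': 484.21151261850576, 'fy': 484.21151261850576, 'cx': 275.63672145714276, 'cy': 213.17630881221976, 'extrinsics': array([[ 0.01351165, -0.99970341,  0.02026126, -0.00825297],
       [-0.99144105, -0.01602597, -0.12956781,  0.57965279],
       [ 0.12985408, -0.01833717, -0.99136354,  1.11219785],
       [ 0.        ,  0.        ,  0.        ,  1.        ]])}
{'time_s': 0.1, 'joint_pos': array([ 1.20951115,  0.61581374, -0.01261295,  1.42475445,  0.00810438,
        1.10339167, -0.04043687]), 'dq': array([ 1.18529652e-03, -2.23674168e-03, -1.18953343e-03, -3.31387371e-03,
        1.11514648e-03, -6.04954972e-05,  2.17400675e-03]), 'joint_efforts': array([ 5.93973200e-04, -4.70383573e+01,  2.60002669e-01, -1.71570647e+01,
        1.00813297e-02,  5.88375595e-03,  1.90799005e-05]), 'tcp_pos': array([ 0.2133492 , -0.61325757,  0.23025445]), 'tool_rot': array([ 0.41016153,  0.57699729, -0.4092325 ,  0.57564782]), 'ft_force': array([ 0.75058109,  0.46215939, -0.09922428]), 'torque': array([-0.0084369 ,  0.00036321, -0.02463113]), 'opening': 0.9977974880103746} 0.0187
```

View pics/scene0.png

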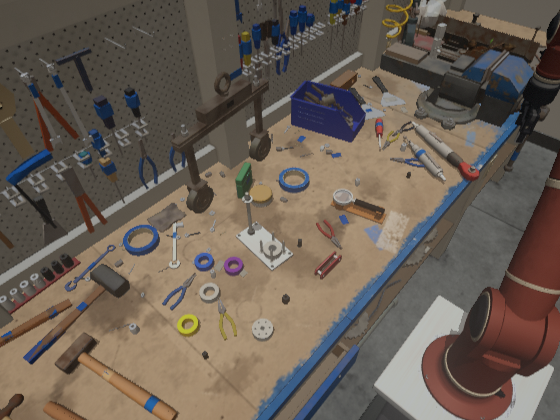

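View pics/top0.png

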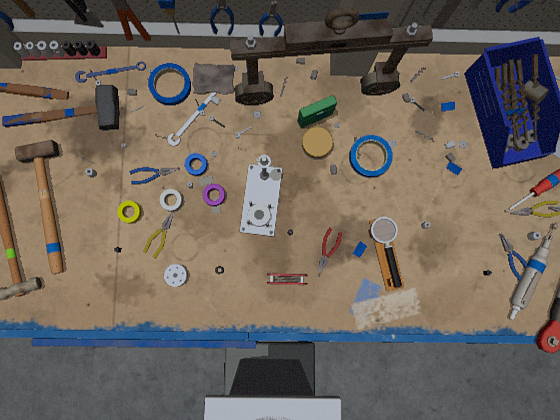

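The scene view shows the nest at about (265,245), a white ring at (209,292), the disc at (263,329) and the loupe at (345,198). In the top view the ring is at (171,200), the disc at (175,275), the pocket at (259,215), the post at (264,165), and the loupe runs from (383,232) to (393,285). Next I'll zoom in and measure.

```bash
cat > h.py <<'E'
import numpy as np,cv2
from cell import *
def cal(n):
    c=get_calibration(n); K=np.array([[c['fx'],0,c['cx']],[0,c['fy'],c['cy']],[0,0,1]]); return K,np.array(c['extrinsics'])
def ray(n,uv):
    K,E=cal(n); R,t=E[:3,:3],E[:3,3]; d=R.T@np.linalg.solve(K,[uv[0],uv[1],1]); return -R.T@t,d/np.linalg.norm(d)
def onz(n,uv,z):
    o,d=ray(n,uv); return o+d*(z-o[2])/d[2]
def proj(n,p):
    K,E=cal(n); q=K@(E[:3,:3]@np.array(p)+E[:3,3]); return q[:2]/q[2]
def tri(u1,u2):
    o1,d1=ray("top",u1);o2,d2=ray("scene",u2)
    A=np.stack([d1,-d2],1); s=np.linalg.lstsq(A,o2-o1,rcond=None)[0]; a=o1+s[0]*d1;b=o2+s[1]*d2
    return (a+b)/2,np.linalg.norm(a-b)
E
python3 - <<'E'
from h import *
for n,(x0,y0,w,h,f) in dict(top=(140,140,280,160,2.85),scene=(170,170,230,180,3.3)).items():
    im=cv2.imread(f"pics/{n}0.png"); c=cv2.resize(im[y0:y0+h,x0:x0+w],None,fx=f,fy=f,interpolation=cv2.INTER_CUBIC); print(c.shape); cv2.imwrite(f"pics/{n}0z.png",c)
    g=cv2.cvtColor(im,cv2.COLOR_BGR2HSV)
    m=((g[...,1]<45)&(g[...,2]>105)).astype(np.uint8)
    N,L,S,C=cv2.connectedComponentsWithStats(m)
    for i in range(1,N):
        x,y,ww,hh,a=S[i]
        if a>60 and x0<x<x0+w and y0<y<y0+h:
            cn=cv2.findContours((L==i).astype(np.uint8),0,1)[0][0]; e=cv2.fitEllipse(cn) if len(cn)>5 else None
            print(n,S[i],C[i].round(1),np.round(np.hstack(e),1),onz(n,e[0],.011).round(4))
E
```

```text
(456, 798, 3)
top [ 240  154   42   82 2262] [260.7 198. ] [260.7 198.9  37.4  88.1   7. ] [0.6177 0.0367 0.011 ]
top [198 175  16  12 112] [205.2 180.5] [205.2 180.5   8.2  16.7  75. ] [0.6611 0.1731 0.011 ]
top [159 188  22  23 262] [170.  199.1] [170.  199.2  20.8  21.4   7.2] [0.6134 0.257  0.011 ]
top [371 216  27  32 592] [384.  230.2] [384.1 230.5  25.2  29.5 162.9] [ 0.5451 -0.2644  0.011 ]
top [164 264  23  23 404] [174.7 274.8] [174.7 274.8  21.7  22.7  17.5] [0.4313 0.2382 0.011 ]
top [ 293  278  124   55 1140] [373.8 306.9] [349.6 308.5  44.8 111.2  79.7] [ 0.3576 -0.1792  0.011 ]
(594, 759, 3)
scene [333 189  23  16 258] [342.9 196.2] [343.1 196.3  14.7  21.1 100.6] [ 0.5567 -0.2781  0.011 ]
scene [398 194  50  58 119] [421.2 222.1] [420.7 223.3   5.8  66.   40.6] [ 0.3082 -0.3414  0.011 ]
scene [384 211  15  18  86] [390.4 219.8] [390.5 219.7   8.6  17.4  32.6] [ 0.3855 -0.2929  0.011 ]
scene [ 236  221   57   50 1166] [263.9 245.3] [264.6 246.2  29.5  56.5 129. ] [0.6084 0.0427 0.011 ]
scene [172 222  12  14  66] [176.7 226. ] [177.1 228.3   9.8  15.   17.5] [0.8596 0.
[... 193 characters left out ...]
7 0.2194 0.011 ]
scene [309 253  89 105 261] [349.4 305.3] [351.4 305.3   7.7 113.8  40.8] [0.303  0.0325 0.011 ]
scene [210 260  15  18  99] [216.7 268. ] [216.6 268.4   7.   19.7  38. ] [0.6562 0.1905 0.011 ]
scene [199 283  20  17 192] [208.7 291.1] [208.7 291.1  16.   19.5  67.7] [0.617  0.2543 0.011 ]
scene [ 374  295   94  125 4906] [420.  361.7] [433.3 364.3  95.9 117.7  23.2] [0.0684 0.0317 0.011 ]
scene [357 302  36  44  88] [373.8 324.7] [373.9 324.7   1.7  51.5  38.7] [0.2286 0.0395 0.011 ]
scene [348 312  21  25 198] [359.3 326.1] [359.3 325.8  11.4  26.3  38.4] [0.2543 0.0668 0.011 ]
scene [252 319  21  20 335] [262.  328.3] [262.  328.3  19.3  20.7  71. ] [0.4336 0.2359 0.011 ]
```

View pics/top0z.png

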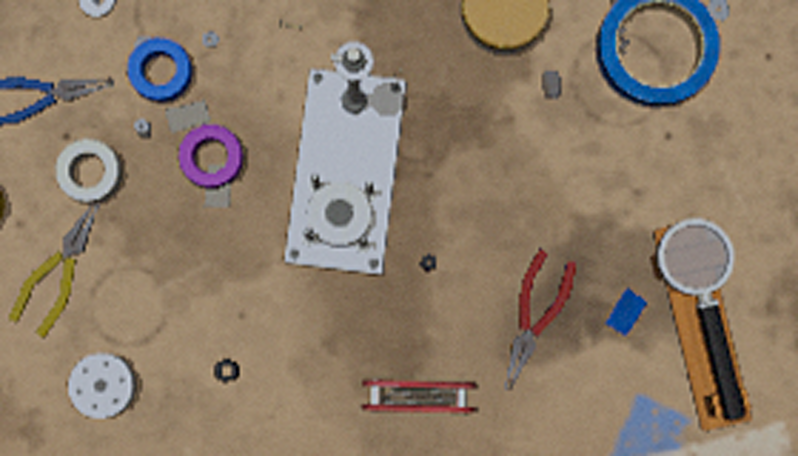

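View pics/scene0z.png

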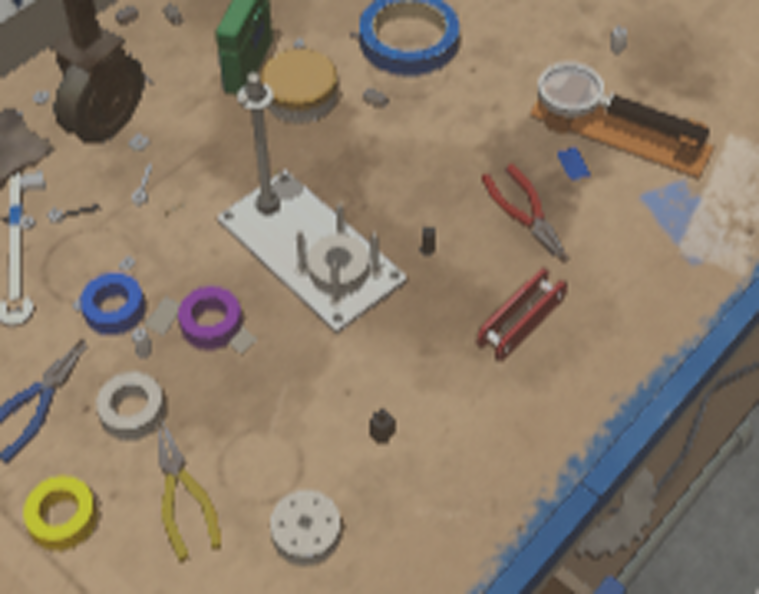

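The zoomed top view shows the body spot at crop (339,212), pin tops at about (316,182), (371,188), (309,236) and (363,243), the flange at (355,60) and the loupe handle running to (733,415). The scene view shows the flange at (255,93) and the pliers' tip close to the spacer.

Run:
```python
from h import *
T=cv2.imread("pics/top0.png");S=cv2.imread("pics/scene0.png")
tz=lambda p:np.array(p)/2.85+140-.5*(1-1/2.85); sz=lambda p:np.array(p)/3.3+170-.5*(1-1/3.3)
def comp(n,im,uv,cond,open_=0):
    g=cv2.cvtColor(im,cv2.COLOR_BGR2HSV).astype(int); m=cond(g).astype(np.uint8)
    N,L,St,C=cv2.connectedComponentsWithStats(m); l=L[int(uv[1]),int(uv[0])]; print('area',St[l]); return (L==l).astype(np.uint8),C[l]
w=lambda g:(g[...,1]<50)&(g[...,2]>100)
# nest
c=[onz("top",tz(p),.010) for p in [(313,68),(405,81),(383,273),(286,262)]]
ctr=np.mean(c,0); ax=(c[0]+c[1]-c[2]-c[3])/2; print("plate len",np.linalg.norm(ax),"wid",np.linalg.norm((c[0]+c[3]-c[1]-c[2])/2)); ax/=np.linalg.norm(ax)
print("ax",ax,"yaw",np.degrees(np.arctan2(ax[1],ax[0])),"pocket(plate)",ctr-.04*ax)
print("post from plate", ctr+.06*ax)
print("pocket spot",onz("top",tz((339,212)),.03),"scene",onz("scene",sz((339,257)),.03))
P=[onz("top",tz(p),.066) for p in [(316,182),(371,188),(309,236),(363,243)]]; print("pins mean",np.mean(P,0),np.round(P,4).tolist())
print("flange tri",tri(tz((355,60)),sz((255,93))))
# height of flange along scene ray nearest post axis
q=ctr+.06*ax
for z in (.11,.12,.13,.14,.15,.16): print(z,proj("top",[*q[:2],z]).round(1),proj("scene",[*q[:2],z]).round(1),tz((355,60)).round(1),sz((255,93)).round(1))
# dark spot centroids
def dark(im,uv,r,th):
    x,y=map(int,uv); g=cv2.cvtColor(im,cv2.COLOR_BGR2GRAY)[y-r:y+r+1,x-r:x+r+1].astype(float); W=np.clip(th-g,0,None); yy,xx=np.mgrid[y-r:y+r+1,x-r:x+r+1]; return np.array([(W*xx).sum(),(W*yy).sum()])/W.sum()
for n,im,uv in(("top",T,(175,275)),("scene",S,(263,328))):
    d=dark(im,uv,3,150); print(n,"disc spot",d,onz(n,d,.020))
for n,im,uv,r in(("top",T,tz((339,212)),6),("scene",S,sz((339,257)),4)):
    d=dark(im,uv,r,150); print(n,"body spot",d,onz(n,d,.030))
# loupe handle
for n,im,uv,uv2 in(("top",T,tz((718,350)),(384.1,230.5)),("scene",S,sz((650,114)),(343.1,196.3))):
    m,cc=comp(n,im,uv,lambda g:g[...,2]<60); a=onz(n,cc,.040); b=onz(n,uv2,.036); r=cv2.minAreaRect(cv2.findNonZero(m)); 
    print(n,"handle",cc,a,"lens",b,"dist",np.linalg.norm((b-a)[:2]),"yaw",np.degrees(np.arctan2(*(b-a)[1::-1])),r)
```

```text
plate len 0.16858238430803396 wid 0.08154438953350245
ax [ 9.94243299e-01 -1.07145985e-01 -6.58564078e-16] yaw -6.1508200544136935 pocket(plate) [0.57702561 0.03936287 0.01      ]
post from plate [0.67644994 0.02864827 0.01      ]
pocket spot [0.5779437  0.04082133 0.03      ] scene [0.57767668 0.04121843 0.03      ]
pins mean [0.57317956 0.03959193 0.066     ] [[0.5976, 0.0594, 0.066], [0.5934, 0.0145, 0.066], [0.5533, 0.0641, 0.066], [0.5483, 0.0203, 0.066]]
flange tri (array([0.67840848, 0.02942262, 0.15840426]), np.float64(0.002479843807657344))
0.11 [264.3 166.2] [249.3 209.9] [264.2 160.7] [246.9 197.8]
0.12 [264.3 165.2] [249.1 207.5] [264.2 160.7] [246.9 197.8]
0.13 [264.3 164.2] [248.8 205.1] [264.2 160.7] [246.9 197.8]
0.14 [264.3 163.1] [248.6 202.7] [264.2 160.7] [246.9 197.8]
0.15 [264.2 162.1] [248.3 200.2] [264.2 160.7] [246.9 197.8]
0.16 [264.2 161. ] [248.  197.7] [264.2 160.7] [246.9 197.8]
top disc spot [174.74517906 274.84848485] [0.4312522  0.23642337 0.02      ]
scene disc spot [261.97920605 327.65217391] [0.43159554 0.23744554 0.02      ]
top body spot [258.66761144 214.1391394 ] [0.57775822 0.04071098 0.03      ]
scene body spot [271.90585242 247.75521628] [0.5781493  0.04272285 0.03      ]
area [385 247  16  40 293]
top handle [392.66894198 266.82935154] [ 0.45682824 -0.27614342  0.04      ] lens [ 0.54256639 -0.25824948  0.036     ] dist 0.08758551784644494 yaw 11.788670643825379 ((392.7157897949219, 266.80914306640625), (40.32420349121094, 7.407801151275635), 75.0685806274414)
area [     0      0    560    420 215750]
scene handle [272.32225724 216.63194902] [ 0.65288729 -0.03999781  0.04      ] lens [ 0.54414481 -0.25661325  0.036     ] dist 0.24237816801554707 yaw -116.65697265143417 ((279.5, 209.5), (419.0, 559.0), 90.0)
```

```bash
cat >> h.py <<'E'
from scipy.spatial.transform import Rotation as R
def plan(p,yaw):
    """to TCP p with jaws along world yaw (deg), tool down; turn first, then travel in turned axes"""
    s=sense(); r=R.from_quat(s['tool_rot']); c=[]
    for k in(0,180):
        a=np.radians(yaw+k); z=np.array([np.cos(a),np.sin(a),0]); x=np.array([0,0,-1.]); M=np.stack([x,np.cross(z,x),z],1); G=R.from_matrix(M)
        c.append(((r.inv()*G).as_rotvec(),G))
    for t,G in c:
        d=G.inv().apply(np.array(p)-s['tcp_pos'])*1e3
        print("turn",t.round(3),"(%.1fdeg)"%np.degrees(np.linalg.norm(t)),"travel mm",d.round(1),"rows %.1f"%(np.linalg.norm(d)/41.7))
    print("j",s['joint_pos'].round(2),"t",s['time_s'],"tcp",s['tcp_pos'].round(4),"F",s['ft_force'].round(1),"open",round(s['opening'],3))
E
python3 -c "
from h import *
plan([.613,.2555,.08],83.85)"
```

```text
turn [-2.699e+00 -1.000e-03 -3.000e-03] (154.7deg) travel mm [ 150.3 -304.3  906.6] rows 23.2
turn [ 0.442 -0.002  0.001] (25.3deg) travel mm [ 150.3  304.3 -906.6] rows 23.2
j [ 1.21  0.62 -0.01  1.42  0.01  1.1  -0.04] t 0.1 tcp [ 0.2133 -0.6133  0.2303] F [ 0.8  0.5 -0.1] open 0.998
```

```bash
python3 -m jog '{"turn":[[0.11,0,0],[0.11,0,0],[0.11,0,0],[0.112,0,0],[0,0,0],[0,0,0],[0,0,0],[0,0,0],[0,0,0],[0,0,0],[0,0,0],[0,0,0],[0,0,0],[0,0,0],[0,0,0],[0,0,0],[0,0,0],[0,0,0],[0,0,0],[0,0,0]],"travel":[[0,0,0],[0,0,0],[0,0,0],[0,0,0],[0,6,-19],[0,12,-36],[0,12,-36],[0,12,-36],[0,12,-36],[0,12,-36],[0,12,-36],[0,12,-36],[0,12,-36],[0,12,-36],[0,12,-36],[0,12,-36],[0,12,-36],[0,12,-36],[0,12,-36],[0,12,-36]],"grip":[0,0,0,0,0,0,0,0,0,0,0,0,0,0,0,0,0,0,0,0]}' 30
python3 -c "
from h import *
plan([.613,.2555,.08],83.85)"
```

```text
time_s: 1.77
tcp_pos: [0.4585, -0.0762, 0.2312]
tool_rot: [-0.526, -0.473, 0.526, -0.472]
ft_force: [-0.1, 0.0, -0.0]
opening: 1.001
turn [-3.141e+00 -1.000e-03  0.000e+00] (180.0deg) travel mm [ 151.2 -118.1  346.3] rows 9.5
turn [0. 0. 0.] (0.0deg) travel mm [ 151.2  118.1 -346.3] rows 9.5
j [ 0.13  0.33 -0.02  1.94  0.01  0.88 -1.57] t 1.7667 tcp [ 0.4585 -0.0762  0.2312] F [-0.1  0.  -0. ] open 1.001
```

```bash
python3 -m jog '{"turn":[[0,0,0],[0,0,0],[0,0,0],[0,0,0],[0,0,0],[0,0,0],[0,0,0],[0,0,0],[0,0,0],[0,0,0],[0,0,0],[0,0,0],[0,0,0],[0,0,0],[0,0,0],[0,0,0],[0,0,0]],"travel":[[0,11.8,-34.6],[0,11.8,-34.6],[0,11.8,-34.6],[0,11.8,-34.6],[0,11.8,-34.6],[0,11.8,-34.6],[0,11.8,-34.6],[0,11.8,-34.6],[0,11.8,-34.6],[0,11.8,-34.6],[25,0,0],[30,0,0],[30,0,0],[30,0,0],[25,0,0],[11,0,0],[0,0,0]],"grip":[0,0,0,0,0,0,0,0,0,0,0,0,0,0,0,0,0]}'
python3 - <<'E'
from h import *
cv2.imwrite("pics/scene1.png",get_image("scene")[:,:,::-1])
im=cv2.imread("pics/scene1.png")[220:340,130:290]; cv2.imwrite("pics/scene1z.png",cv2.resize(im,None,fx=4,fy=4,interpolation=cv2.INTER_CUBIC))
plan([.613,.2555,.001],83.85)
E
```

```text
time_s: 3.18
tcp_pos: [0.6102, 0.2524, 0.0767]
tool_rot: [-0.523, -0.473, 0.529, -0.472]
ft_force: [-0.9, 0.3, -0.9]
opening: 0.996
turn [-3.141e+00 -4.000e-03  2.000e-03] (180.0deg) travel mm [78.2 -0.8  2.5] rows 1.9
turn [0.    0.001 0.003] (0.2deg) travel mm [78.2  0.8 -2.5] rows 1.9
j [-0.4   0.79 -0.05  1.53  0.05  0.82 -2.14] t 3.2333 tcp [0.6119 0.2531 0.0792] F [0.  0.5 1.2] open 0.999
```

View pics/scene1z.png

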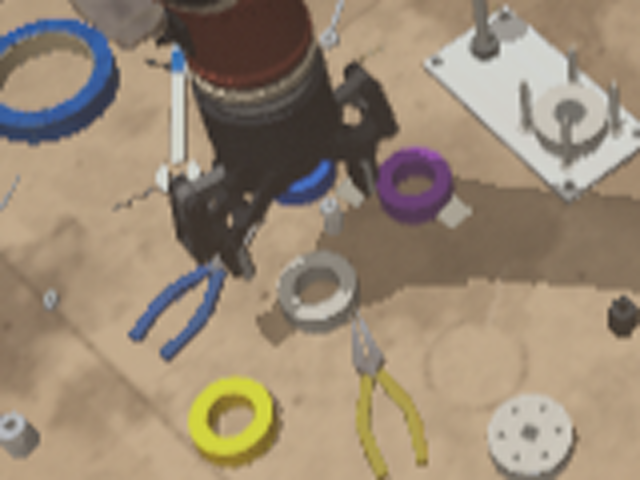

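The gripper straddles the steel ring at crop (317,290), with both fingertips clear of the pliers and the purple ring. I'll descend and grip.

```bash
python3 -m jog '{"turn":[[0,0,0],[0,0,0],[0,0,0],[0,0,0],[0,0,0],[0,0,0],[0,0,0],[0,0,0],[0,0,0],[0,0,0],[0,0,0],[0,0,0],[0,0,0]],"travel":[[20,0,0],[25,0,0],[20,0,0],[9,0,0],[4,0,0],[0,0,0],[0,0,0],[0,0,0],[0,0,0],[0,0,0],[0,0,0],[0,0,0],[0,0,0]],"grip":[0,0,0,0,0,0,0,0.6,0.6,0.6,0.6,0.6,0.6]}' 30
python3 -c "
from h import *
plan([.613,.2555,.001],83.85)"
```

```text
time_s: 4.32
tcp_pos: [0.6134, 0.2539, 0.0039]
tool_rot: [0.527, 0.472, -0.525, 0.473]
ft_force: [0.2, -0.3, 5.6]
opening: 0.613
turn [-3.141e+00  3.000e-03 -2.000e-03] (180.0deg) travel mm [2.9 0.6 1.6] rows 0.1
turn [ 0.    -0.001 -0.002] (0.1deg) travel mm [ 2.9 -0.6 -1.6] rows 0.1
j [-0.4   0.9  -0.04  1.57  0.05  0.68 -2.15] t 4.3167 tcp [0.6134 0.2539 0.0039] F [ 0.2 -0.3  5.6] open 0.613
```

```bash
python3 -m jog '{"turn":[[0,0,0],[0,0,0],[0,0,0],[0,0,0],[0,0,0],[0,0,0],[0,0,0],[0,0,0],[0,0,0],[0,0,0]],"travel":[[-5,0,0],[-15,0,0],[-20,0,0],[-20,0,0],[-10,0,0],[0,-10,12],[0,-25,25],[0,-25,25],[0,-20,20],[0,0,0]],"grip":[0.6,0.6,0.6,0.6,0.6,0.6,0.6,0.6,0.6,0.6]}'
python3 -c "
from h import *
plan([.52,.16,.006],83.85)"
```

```text
time_s: 5.15
tcp_pos: [0.5172, 0.1741, 0.0711]
tool_rot: [-0.522, -0.472, 0.532, -0.471]
ft_force: [0.2, -1.2, -2.6]
opening: 0.611
turn [ 3.138  0.017 -0.013] (179.8deg) travel mm [ 65.1  -4.3 -13.7] rows 1.6
turn [-0.004  0.009  0.011] (0.8deg) travel mm [65.1  4.3 13.7] rows 1.6
j [-0.33  0.67 -0.05  1.88  0.06  0.61 -2.11] t 5.15 tcp [0.5172 0.1741 0.0711] F [ 0.2 -1.2 -2.6] open 0.611
```

```bash
python3 -m jog '{"turn":[[0,0,0],[0,0,0],[0,0,0],[0,0,0],[0,0,0],[0,0,0],[0,0,0],[0,0,0],[0,0,0],[0,0,0],[0,0,0],[0,0,0]],"travel":[[15,0,0],[22,0,0],[15,0,0],[7,0,0],[3,0,0],[0,0,0],[2,0,0],[0,0,0],[0,0,0],[0,0,0],[0,0,0],[0,0,0]],"grip":[0.6,0.6,0.6,0.6,0.6,0.6,0.6,0.6,0,0,0,0]}'
python3 -m jog '{"turn":[[-0.112,0,0],[-0.112,0,0],[-0.112,0,0],[-0.112,0,0],[-0.112,0,0],[-0.112,0,0],[-0.112,0,0],[-0.112,0,0],[-0.112,0,0],[-0.112,0,0],[-0.112,0,0],[-0.112,0,0],[-0.112,0,0],[-0.115,0,0],[0,0,0],[0,0,0]],"travel":[[0,0,0],[0,0,0],[0,0,0],[0,0,0],[0,0,0],[0,0,0],[0,0,0],[0,0,0],[0,0,0],[0,0,0],[0,0,0],[0,0,0],[0,0,0],[0,0,0],[0,0,0],[0,0,0]],"grip":[0,0,0,0,0,0,0,0,0,0,0,0,0,0,0,0]}'
python3 -c "
from h import *
plan([.517,.1741,.004],-6.15)"
```

```text
time_s: 6.15
tcp_pos: [0.5247, 0.1806, 0.0089]
tool_rot: [0.526, 0.472, -0.526, 0.473]
ft_force: [0.2, -0.1, -0.6]
opening: 0.998
time_s: 7.48
tcp_pos: [0.5245, 0.1802, 0.0084]
tool_rot: [0.039, 0.706, -0.039, 0.706]
ft_force: [-0.7, 0.5, -0.1]
opening: 1.001
turn [-0.003  0.    -0.   ] (0.2deg) travel mm [ 4.4 -6.9 -6.8] rows 0.3
turn [ 3.139 -0.    -0.   ] (179.8deg) travel mm [4.4 6.9 6.8] rows 0.3
j [-0.09  0.82 -0.44  1.89  0.62  0.57 -1.06] t 7.4833 tcp [0.5245 0.1802 0.0084] F [-0.7  0.5 -0.1] open 1.001
```

```bash
python3 -m jog '{"turn":[[0,0,0],[0,0,0],[0,0,0],[0,0,0],[0,0,0],[0,0,0],[0,0,0],[0,0,0],[0,0,0],[0,0,0]],"travel":[[3.5,0,0],[0,0,0],[0,0,0],[0,0,0],[0,0,0],[0,0,0],[0,0,0],[0,0,0],[0,0,0],[0,0,0]],"grip":[0,0,0.6,0.6,0.6,0.6,0.6,0.6,0.6,0.6]}' 40
python3 -m jog '{"turn":[[0,0,0],[0,0,0],[0,0,0],[0,0,0],[0,0,0],[0,0,0],[0,0,0],[0,0,0]],"travel":[[-5,0,0],[-20,0,0],[-30,0,0],[-30,0,0],[-20,0,0],[-5,0,0],[0,0,0],[0,0,0]],"grip":[0.6,0.6,0.6,0.6,0.6,0.6,0.6,0.6]}'
python3 -c "
from h import *
plan([.5777,.0405,.11],83.85)"
```

```text
time_s: 8.32
tcp_pos: [0.5242, 0.1806, 0.0054]
tool_rot: [0.038, 0.706, -0.038, 0.706]
ft_force: [-2.1, -1.0, 5.1]
opening: 0.618
time_s: 8.98
tcp_pos: [0.5237, 0.1797, 0.1138]
tool_rot: [0.038, 0.707, -0.038, 0.706]
ft_force: [-0.1, -0.1, -1.8]
opening: 0.616
turn [-1.571 -0.002 -0.   ] (90.0deg) travel mm [   3.8  -68.6 -132.6] rows 3.6
turn [ 1.571 -0.     0.002] (90.0deg) travel mm [  3.8  68.6 132.6] rows 3.6
j [-0.01  0.67 -0.57  1.83  0.49  0.79 -0.95] t 8.9833 tcp [0.5237 0.1797 0.1138] F [-0.1 -0.1 -1.8] open 0.616
```

```bash
python3 -m jog '{"turn":[[0.112,0,0],[0.112,0,0],[0.112,0,0],[0.112,0,0],[0.112,0,0],[0.112,0,0],[0.112,0,0],[0.112,0,0],[0.112,0,0],[0.112,0,0],[0.112,0,0],[0.112,0,0],[0.112,0,0],[0.115,0,0],[0,0,0],[0,0,0],[0,0,0],[0,0,0],[0,0,0],[0,0,0]],"travel":[[0,0,0],[0,0,0],[0,0,0],[0,0,0],[0,0,0],[0,0,0],[0,0,0],[0,0,0],[0,0,0],[0,0,0],[0,0,0],[0,0,0],[0,0,0],[0,0,0],[0,10,20],[0,17,33],[0,17,33],[0,15,29],[0,8,15],[0,0,0]],"grip":[0.6,0.6,0.6,0.6,0.6,0.6,0.6,0.6,0.6,0.6,0.6,0.6,0.6,0.6,0.6,0.6,0.6,0.6,0.6,0.6]}'
python3 - <<'E'
from h import *
cv2.imwrite("pics/scene2.png",get_image("scene")[:,:,::-1])
im=cv2.imread("pics/scene2.png")[150:300,190:340]; cv2.imwrite("pics/scene2z.png",cv2.resize(im,None,fx=4,fy=4,interpolation=cv2.INTER_CUBIC))
plan([.5777,.0405,.076],83.85)
E
```

```text
time_s: 10.65
tcp_pos: [0.5774, 0.036, 0.1123]
tool_rot: [-0.526, -0.469, 0.531, -0.471]
ft_force: [-0.8, -0.6, -1.7]
opening: 0.612
turn [ 3.136  0.006 -0.005] (179.7deg) travel mm [36.4 -1.3  0.7] rows 0.9
turn [-0.006  0.003  0.004] (0.4deg) travel mm [36.4  1.3 -0.7] rows 0.9
j [-0.02  0.65 -0.14  1.76  0.13  0.74 -1.91] t 10.7 tcp [0.5764 0.0399 0.1124] F [-0.3  1.  -1.9] open 0.616
```

View pics/scene2z.png

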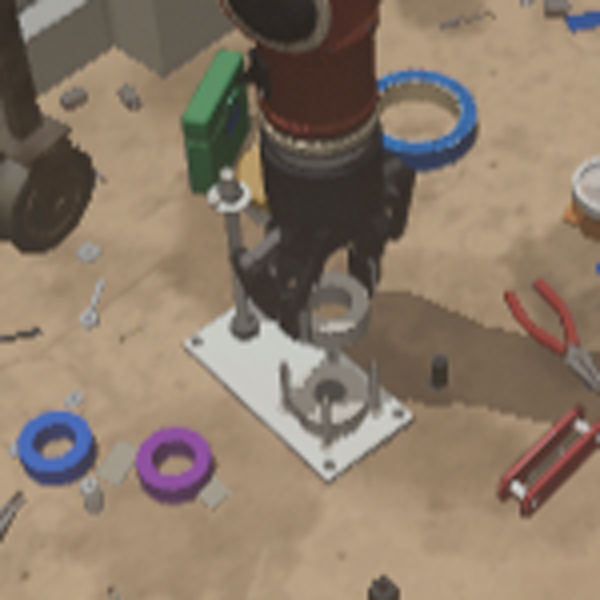

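The ring is level in the fingers at crop (337,298), above the pocket at (330,388), and clear of the post. I'll use the held ring to check the calibration offset in the scene view.

Run:
```python
from h import *
s=sense()['tcp_pos']; uv=np.array((337,298))/4+np.array([190,150])-.375
print(uv,proj("scene",[s[0],s[1],s[2]-.0045+.022]),onz("scene",uv,s[2]+.0175),s)
T=get_image("top")
im=cv2.cvtColor(T,cv2.COLOR_RGB2HSV).astype(int)
# pins/base dark spot in scene now, and pin bases
```

```text
[273.875 224.125] [271.97912368 225.22678876] [0.57516196 0.03364049 0.12986598] [0.57635479 0.03991381 0.11236598]
```

```bash
python3 -m jog '{"turn":[[0,0,0],[0,0,0],[0,0,0],[0,0,0],[0,0,0],[0,0,0]],"travel":[[15,1,-0.5],[15,0,0],[6,0,0],[0,0,0],[0,0,0],[0,0,0]],"grip":[0.6,0.6,0.6,0.6,0.6,0.6]}'
python3 -c "
from h import *
plan([.5777,.0405,.0345],83.85)"
```

```text
time_s: 11.25
tcp_pos: [0.5783, 0.0453, 0.0793]
tool_rot: [0.526, 0.473, -0.525, 0.473]
ft_force: [1.4, 0.2, -1.1]
opening: 0.613
turn [-3.14e+00  1.00e-03 -1.00e-03] (179.9deg) travel mm [44.8  0.1 -4.8] rows 1.1
turn [ 0.001 -0.001 -0.001] (0.1deg) travel mm [44.8 -0.1  4.8] rows 1.1
j [-0.03  0.7  -0.13  1.79  0.14  0.67 -1.92] t 11.25 tcp [0.5783 0.0453 0.0793] F [ 1.4  0.2 -1.1] open 0.613
```

```bash
python3 -m jog '{"turn":[[0,0,0],[0,0,0],[0,0,0],[0,0,0]],"travel":[[0,0,3.5],[0,0,0],[0,0,0],[0,0,0]],"grip":[0.6,0.6,0.6,0.6]}'
python3 - <<'E'
from h import *
plan([.5777,.0415,.0345],83.85)
im=get_image("scene")[:,:,::-1]; cv2.imwrite("pics/scene3.png",im)
x0,y0=240,205
z=cv2.resize(im[y0:y0+65,x0:x0+65],None,fx=10,fy=9.0,interpolation=cv2.INTER_CUBIC); z=cv2.resize(im[y0:y0+65,x0:x0+65],None,fx=9,fy=9,interpolation=cv2.INTER_CUBIC)
cv2.imwrite("pics/scene3z.png",z)
s=sense()['tcp_pos']
f=lambda p:((proj("scene",p)-[x0,y0]+.5)*9-.5).round(0)
a=np.radians(-6.15);M=np.array([[np.cos(a),-np.sin(a)],[np.sin(a),np.cos(a)]])
print("ring top ctr pred",f([s[0],s[1],s[2]+.0175]),"bottom",f([s[0],s[1],s[2]-.0045]))
for q in((1,1),(1,-1),(-1,1),(-1,-1)): print(q,"pin top pred",f([*(np.array([.5777,.0415])+M@(np.array(q)*.0226)),.066]))
print("body spot pred",f([.5777,.0415,.03]))
E
```

```text
time_s: 11.58
tcp_pos: [0.5779, 0.0407, 0.0793]
tool_rot: [0.526, 0.472, -0.526, 0.473]
ft_force: [-0.5, 1.1, -1.9]
opening: 0.619
turn [ 3.141e+00 -1.000e-03  0.000e+00] (180.0deg) travel mm [44.8  0.3  0.7] rows 1.1
turn [-0.    -0.    -0.001] (0.0deg) travel mm [44.8 -0.3 -0.7] rows 1.1
j [-0.02  0.69 -0.13  1.79  0.14  0.67 -1.91] t 11.5833 tcp [0.5779 0.0407 0.0793] F [-0.5  1.1 -1.9] open 0.619
ring top ctr pred [289. 255.] bottom [292. 299.]
(1, 1) pin top pred [190. 314.]
(1, -1) pin top pred [298. 240.]
(-1, 1) pin top pred [284. 400.]
(-1, -1) pin top pred [393. 322.]
body spot pred [295. 387.]
```

View pics/scene3z.png

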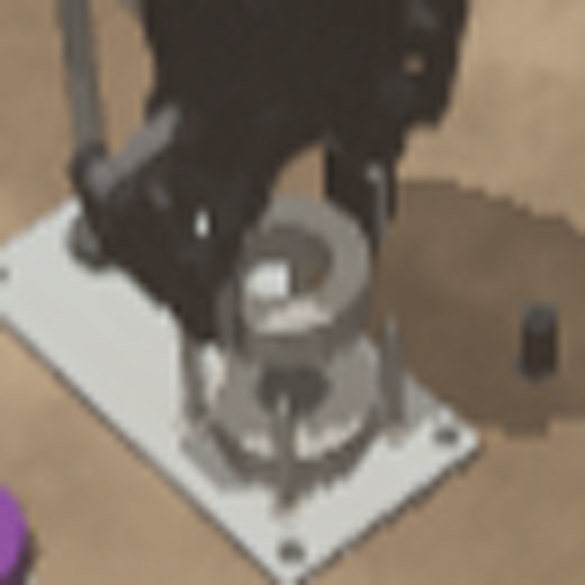

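Predicted pin tops match what's seen: (390,322) against (393,322), and (284,395) against (284,400). The ring is centred at roughly (284,266), which agrees within about 2–3 mm. Next is a gentle descent into the taper, watching the force.

```bash
python3 -m jog '{"turn":[[0,0,0],[0,0,0],[0,0,0],[0,0,0],[0,0,0],[0,0,0]],"travel":[[4,0,0],[3,0,0],[3,0,0],[3,0,0],[0,0,0],[0,0,0]],"grip":[0.6,0.6,0.6,0.6,0.6,0.6]}'
python3 -c "
from h import *
s=sense();print(s['ft_force'].round(1),s['torque'].round(2))
plan([.5777,.0415,.0345],83.85)"
```

```text
time_s: 12.13
tcp_pos: [0.5775, 0.041, 0.0654]
tool_rot: [-0.526, -0.473, 0.526, -0.472]
ft_force: [0.8, 0.3, -2.0]
opening: 0.619
[ 0.8  0.3 -2. ] [-0.04 -0.06 -0.02]
turn [-3.141e+00 -1.000e-03  0.000e+00] (180.0deg) travel mm [30.9 -0.2  0.6] rows 0.7
turn [0.    0.    0.001] (0.0deg) travel mm [30.9  0.2 -0.6] rows 0.7
j [-0.03  0.72 -0.13  1.8   0.14  0.64 -1.92] t 12.1333 tcp [0.5775 0.041  0.0654] F [ 0.8  0.3 -2. ] open 0.619
```

Free so far (bottom about 5 mm into the pins). Continuing slowly.

```bash
python3 -m jog '{"turn":[[0,0,0],[0,0,0],[0,0,0],[0,0,0],[0,0,0],[0,0,0],[0,0,0]],"travel":[[3,0,0],[3,0,0],[3,0,0],[3,0,0],[3,0,0],[0,0,0],[0,0,0]],"grip":[0.6,0.6,0.6,0.6,0.6,0.6,0.6]}'
python3 -c "
from h import *
s=sense();print(s['ft_force'].round(1),s['torque'].round(2))
plan([.5777,.0415,.0345],83.85)"
```

```text
time_s: 12.72
tcp_pos: [0.5775, 0.0409, 0.0506]
tool_rot: [-0.526, -0.473, 0.526, -0.472]
ft_force: [-0.4, 1.1, -1.3]
opening: 0.618
[-0.4  1.1 -1.3] [-0.04 -0.03 -0.01]
turn [-3.141e+00 -1.000e-03  0.000e+00] (180.0deg) travel mm [16.1 -0.1  0.6] rows 0.4
turn [0.    0.    0.001] (0.0deg) travel mm [16.1  0.1 -0.6] rows 0.4
j [-0.03  0.74 -0.12  1.81  0.15  0.61 -1.92] t 12.7167 tcp [0.5775 0.0409 0.0506] F [-0.4  1.1 -1.3] open 0.618
```

```bash
python3 -m jog '{"turn":[[0,0,0],[0,0,0],[0,0,0],[0,0,0],[0,0,0],[0,0,0],[0,0,0],[0,0,0]],"travel":[[3,0,0],[3,0,0],[3,0,0],[3,0,0],[2,0,0],[1,0,0],[0,0,0],[0,0,0]],"grip":[0.6,0.6,0.6,0.6,0.6,0.6,0.6,0.6]}'
python3 -c "
from h import *
s=sense();print(s['ft_force'].round(1),s['torque'].round(2),s['tcp_pos'])"
```

```text
time_s: 13.38
tcp_pos: [0.5778, 0.041, 0.0358]
tool_rot: [0.526, 0.473, -0.526, 0.473]
ft_force: [-0.5, 0.6, -2.4]
opening: 0.612
[-0.5  0.6 -2.4] [ 0.06 -0.01  0.06] [0.57780215 0.04099073 0.03582098]
```

```bash
python3 -m jog '{"turn":[[0,0,0],[0,0,0],[0,0,0],[0,0,0],[0,0,0]],"travel":[[1,0,0],[1,0,0],[1,0,0],[0,0,0],[0,0,0]],"grip":[0.6,0.6,0.6,0.6,0.6]}'
python3 -c "
from h import *
s=sense();print(s['ft_force'].round(1),s['torque'].round(2),s['tcp_pos'])"
```

```text
time_s: 13.8
tcp_pos: [0.578, 0.041, 0.0354]
tool_rot: [0.526, 0.472, -0.526, 0.473]
ft_force: [-3.3, -1.4, 13.3]
opening: 0.615
[-3.3 -1.4 13.3] [-0.09  0.82  0.01] [0.57804441 0.04103723 0.03535385]
```

Contact at TCP z 0.0354, which puts the ring bottom at 0.030: seated. Releasing and rising.

```bash
python3 -m jog '{"turn":[[0,0,0],[0,0,0],[0,0,0],[0,0,0],[0,0,0],[0,0,0],[0,0,0],[0,0,0],[0,0,0],[0,0,0],[0,0,0],[0,0,0]],"travel":[[-1.5,0,0],[0,0,0],[0,0,0],[0,0,0],[0,0,0],[-8,0,0],[-25,0,0],[-30,0,0],[-30,0,0],[-25,0,0],[-10,0,0],[0,0,0]],"grip":[0.6,0,0,0,0,0,0,0,0,0,0,0]}'
python3 -c "
from h import *
plan([.4314,.2372,.08],83.85)"
```

```text
time_s: 14.8
tcp_pos: [0.5796, 0.0412, 0.1654]
tool_rot: [0.528, 0.471, -0.524, 0.474]
ft_force: [0.2, -0.2, 0.5]
opening: 0.996
turn [-3.142e+00  1.000e-02 -2.000e-03] (180.0deg) travel mm [ 85.4 168.4 179. ] rows 6.2
turn [ 0.    -0.001 -0.006] (0.4deg) travel mm [  85.4 -168.4 -179. ] rows 6.2
j [-0.01  0.58 -0.15  1.71  0.11  0.85 -1.89] t 14.8 tcp [0.5796 0.0412 0.1654] F [ 0.2 -0.2  0.5] open 0.996
```

```bash
python3 -m jog '{"turn":[[0,0,0],[0,0,0],[0,0,0],[0,0,0],[0,0,0],[0,0,0],[0,0,0],[0,0,0]],"travel":[[0,-12,-13],[0,-24,-25],[0,-24,-26],[0,-24,-26],[0,-24,-26],[0,-24,-25],[0,-24,-25],[0,-12,-13]],"grip":[0,0,0,0,0,0,0,0]}'
python3 -m jog '{"turn":[[-0.112,0,0],[-0.112,0,0],[-0.112,0,0],[-0.112,0,0],[-0.112,0,0],[-0.112,0,0],[-0.112,0,0],[-0.112,0,0],[-0.112,0,0],[-0.112,0,0],[-0.112,0,0],[-0.112,0,0],[-0.112,0,0],[-0.115,0,0],[0,0,0],[0,0,0],[0,0,0],[0,0,0],[0,0,0]],"travel":[[0,0,0],[0,0,0],[0,0,0],[0,0,0],[0,0,0],[0,0,0],[0,0,0],[0,0,0],[0,0,0],[0,0,0],[0,0,0],[0,0,0],[0,0,0],[0,0,0],[20,0,0],[30,0,0],[25,0,0],[10,0,0],[0,0,0]],"grip":[0,0,0,0,0,0,0,0,0,0,0,0,0,0,0,0,0,0,0]}'
python3 - <<'E'
from h import *
plan([.4314,.2372,.004],-6.15)
im=get_image("scene")[:,:,::-1][240:390,150:350]; cv2.imwrite("pics/scene4z.png",cv2.resize(im,None,fx=4,fy=4,interpolation=cv2.INTER_CUBIC))
E
```

```text
time_s: 15.47
tcp_pos: [0.4253, 0.2402, 0.1608]
tool_rot: [-0.523, -0.475, 0.526, -0.473]
ft_force: [-0.1, 1.0, -0.5]
opening: 1.006
time_s: 17.05
tcp_pos: [0.4275, 0.2354, 0.0743]
tool_rot: [0.036, 0.708, -0.039, 0.704]
ft_force: [-1.2, -0.4, -0.4]
opening: 1.002
turn [ 0.001 -0.006  0.004] (0.5deg) travel mm [70.3  2.2  3.7] rows 1.7
turn [-3.141 -0.007 -0.01 ] (179.9deg) travel mm [70.3 -2.2 -3.7] rows 1.7
j [-0.22  0.65 -0.49  2.03  0.54  0.59 -1.19] t 17.05 tcp [0.4275 0.2354 0.0743] F [-1.2 -0.4 -0.4] open 1.002
```

View pics/scene4z.png

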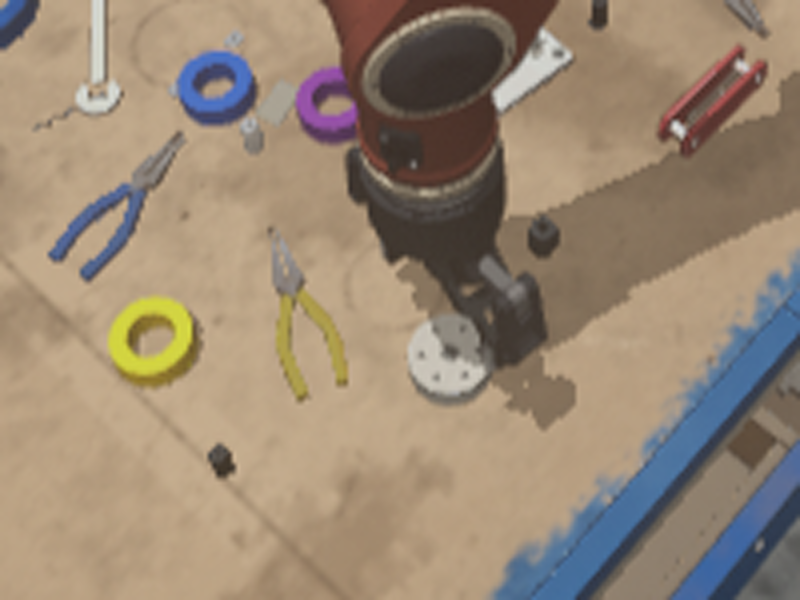

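The disc is at crop (450,355), the fingers straddle it, and nothing is in the way. I'll descend to grip along x', release, turn back and grip along y'.

```bash
python3 -m jog '{"turn":[[0,0,0],[0,0,0],[0,0,0],[0,0,0],[0,0,0],[0,0,0],[0,0,0],[0,0,0],[0,0,0],[0,0,0],[0,0,0],[0,0,0],[0,0,0],[0,0,0]],"travel":[[20,1,2],[25,0,0],[15,0,0],[7,0,0],[1,0,0],[0,0,0],[0,0,0],[0,0,0],[0,0,0],[0,0,0],[0,0,0],[0,0,0],[0,0,0],[0,0,0]],"grip":[0,0,0,0,0,0,0.6,0.6,0.6,0.6,0.6,0,0,0]}' 40
python3 -c "
from h import *
plan([.4314,.2372,.0045],83.85)"
```

```text
time_s: 18.27
tcp_pos: [0.4321, 0.2377, 0.0096]
tool_rot: [0.038, 0.706, -0.038, 0.706]
ft_force: [-0.5, 0.0, 0.1]
opening: 0.99
turn [-1.571e+00  1.000e-03  0.000e+00] (90.0deg) travel mm [ 5.1  0.6 -0.5] rows 0.1
turn [ 1.571e+00  0.000e+00 -1.000e-03] (90.0deg) travel mm [ 5.1 -0.6  0.5] rows 0.1
j [-0.3   0.76 -0.38  2.06  0.64  0.44 -1.28] t 18.2667 tcp [0.4321 0.2377 0.0096] F [-0.5  0.   0.1] open 0.99
```

```bash
python3 -m jog '{"turn":[[0.112,0,0],[0.112,0,0],[0.112,0,0],[0.112,0,0],[0.112,0,0],[0.112,0,0],[0.112,0,0],[0.112,0,0],[0.112,0,0],[0.112,0,0],[0.112,0,0],[0.112,0,0],[0.112,0,0],[0.115,0,0],[0,0,0],[0,0,0]],"travel":[[0,0,0],[0,0,0],[0,0,0],[0,0,0],[0,0,0],[0,0,0],[0,0,0],[0,0,0],[0,0,0],[0,0,0],[0,0,0],[0,0,0],[0,0,0],[0,0,0],[0,0,0],[0,0,0]],"grip":[0,0,0,0,0,0,0,0,0,0,0,0,0,0,0,0]}'
python3 -m jog '{"turn":[[0,0,0],[0,0,0],[0,0,0],[0,0,0],[0,0,0],[0,0,0],[0,0,0],[0,0,0],[0,0,0]],"travel":[[3,0,0],[1,0,0],[0,0,0],[0,0,0],[0,0,0],[0,0,0],[0,0,0],[0,0,0],[0,0,0]],"grip":[0,0,0,0.6,0.6,0.6,0.6,0.6,0.6]}'
python3 -c "
from h import *
plan([.5779,.0411,.12],83.85)"
```

```text
time_s: 19.6
tcp_pos: [0.4318, 0.2378, 0.0093]
tool_rot: [-0.525, -0.473, 0.525, -0.473]
ft_force: [0.5, 0.1, 0.6]
opening: 0.995
time_s: 20.35
tcp_pos: [0.4318, 0.2373, 0.0058]
tool_rot: [-0.526, -0.472, 0.526, -0.473]
ft_force: [-1.8, -2.5, 5.7]
opening: 0.612
turn [-3.142e+00 -0.000e+00  1.000e-03] (180.0deg) travel mm [-114.2 -166.2 -179.4] rows 6.5
turn [0. 0. 0.] (0.0deg) travel mm [-114.2  166.2  179.4] rows 6.5
j [-0.54  0.74 -0.02  2.07  0.03  0.34 -2.26] t 20.35 tcp [0.4318 0.2373 0.0058] F [-1.8 -2.5  5.7] open 0.612
```

```bash
python3 -m jog '{"turn":[[0,0,0],[0,0,0],[0,0,0],[0,0,0],[0,0,0],[0,0,0],[0,0,0],[0,0,0],[0,0,0],[0,0,0],[0,0,0],[0,0,0],[0,0,0],[0,0,0],[0,0,0],[0,0,0]],"travel":[[-6,0,0],[-20,0,0],[-30,0,0],[-30,0,0],[-20,0,0],[-8,0,0],[0,12,13],[0,22,24],[0,24,26],[0,24,26],[0,24,26],[0,24,26],[0,22,24],[0,14,14.4],[0,0,0],[0,0,0]],"grip":[0.6,0.6,0.6,0.6,0.6,0.6,0.6,0.6,0.6,0.6,0.6,0.6,0.6,0.6,0.6,0.6]}'
python3 -m jog '{"turn":[[0,0,0],[0,0,0],[0,0,0]],"travel":[[0,0,0],[0,0,0],[0,0,0]],"grip":[0.6,0.6,0.6]}'
python3 -c "
from h import *
plan([.5779,.0411,.0875],83.85)"
```

```text
time_s: 21.68
tcp_pos: [0.5774, 0.0397, 0.1178]
tool_rot: [-0.526, -0.472, 0.528, -0.471]
ft_force: [-0.2, 0.2, -1.6]
opening: 0.612
time_s: 21.93
tcp_pos: [0.5769, 0.0433, 0.119]
tool_rot: [-0.525, -0.474, 0.526, -0.473]
ft_force: [-0.3, -0.1, -2.9]
opening: 0.611
turn [-3.139e+00 -2.000e-03 -1.000e-03] (179.8deg) travel mm [31.5 -1.2 -2.1] rows 0.8
turn [ 0.003 -0.001  0.001] (0.2deg) travel mm [31.5  1.2  2.1] rows 0.8
j [-0.08  0.64 -0.06  1.76  0.05  0.75 -1.83] t 21.9333 tcp [0.5769 0.0433 0.119 ] F [-0.3 -0.1 -2.9] open 0.611
```

```bash
python3 -m jog '{"turn":[[0,0,0],[0,0,0],[0,0,0],[0,0,0],[0,0,0],[0,0,0],[0,0,0]],"travel":[[10,0,0],[12,0,0],[8,0,0],[2,0,0],[0,0,0],[0,0,0],[0,0,0]],"grip":[0.6,0.6,0.6,0.6,0.6,0.6,0.6]}'
python3 -c "
from h import *
plan([.5779,.0411,.0575],83.85)"
```

```text
time_s: 22.52
tcp_pos: [0.5783, 0.0416, 0.0878]
tool_rot: [0.526, 0.472, -0.526, 0.473]
ft_force: [0.2, -0.3, -2.9]
opening: 0.608
turn [-3.141e+00  2.000e-03 -0.000e+00] (180.0deg) travel mm [30.3  0.3 -0.5] rows 0.7
turn [ 0.    -0.    -0.001] (0.1deg) travel mm [30.3 -0.3  0.5] rows 0.7
j [-0.08  0.68 -0.05  1.78  0.05  0.68 -1.83] t 22.5167 tcp [0.5783 0.0416 0.0878] F [ 0.2 -0.3 -2.9] open 0.608
```

```bash
python3 -m jog '{"turn":[[0,0,0],[0,0,0],[0,0,0],[0,0,0],[0,0,0],[0,0,0],[0,0,0],[0,0,0],[0,0,0]],"travel":[[5,-0.3,0.4],[5,0,0],[4,0,0],[3,0,0],[3,0,0],[3,0,0],[2,0,0],[0,0,0],[0,0,0]],"grip":[0.6,0.6,0.6,0.6,0.6,0.6,0.6,0.6,0.6]}'
python3 -c "
from h import *
plan([.5779,.0411,.0575],83.85)"
```

```text
time_s: 23.27
tcp_pos: [0.5774, 0.0412, 0.0622]
tool_rot: [-0.526, -0.473, 0.526, -0.472]
ft_force: [-0.1, -0.5, -2.9]
opening: 0.61
turn [-3.141 -0.    -0.   ] (180.0deg) travel mm [ 4.7 -0.5 -0. ] rows 0.1
turn [ 0. -0.  0.] (0.0deg) travel mm [4.7 0.5 0. ] rows 0.1
j [-0.08  0.72 -0.05  1.8   0.05  0.63 -1.84] t 23.2667 tcp [0.5774 0.0412 0.0622] F [-0.1 -0.5 -2.9] open 0.61
```

```bash
python3 -m jog '{"turn":[[0,0,0],[0,0,0],[0,0,0],[0,0,0],[0,0,0],[0,0,0]],"travel":[[2,0,0],[1,0,0],[1,0,0],[1,0,0],[0,0,0],[0,0,0]],"grip":[0.6,0.6,0.6,0.6,0.6,0.6]}'
python3 -c "
from h import *
plan([.5779,.0411,.0575],83.85)"
```

```text
time_s: 23.77
tcp_pos: [0.5775, 0.0412, 0.0578]
tool_rot: [0.526, 0.472, -0.526, 0.473]
ft_force: [-1.5, -0.2, 3.2]
opening: 0.614
turn [-3.141  0.    -0.   ] (180.0deg) travel mm [ 0.3 -0.4 -0. ] rows 0.0
turn [ 0. -0. -0.] (0.0deg) travel mm [0.3 0.4 0. ] rows 0.0
j [-0.08  0.72 -0.05  1.8   0.06  0.62 -1.84] t 23.7667 tcp [0.5775 0.0412 0.0578] F [-1.5 -0.2  3.2] open 0.614
```

Contact at TCP z 0.0578, exactly the expected height. Releasing, rising, and clearing the view.

```bash
python3 -m jog '{"turn":[[0,0,0],[0,0,0],[0,0,0],[0,0,0],[0,0,0],[0,0,0],[0,0,0],[0,0,0],[0,0,0],[0,0,0],[0,0,0],[0,0,0]],"travel":[[-0.5,0,0],[0,0,0],[0,0,0],[0,0,0],[0,0,0],[-8,0,0],[-25,0,0],[-35,0,0],[-35,0,0],[-30,0,0],[-12,0,0],[0,0,0]],"grip":[0.6,0,0,0,0,0,0,0,0,0,0,0]}'
python3 -c "
from h import *
plan([.4665,-.2743,.12],101.8)"
```

```text
time_s: 24.77
tcp_pos: [0.5799, 0.0415, 0.2075]
tool_rot: [0.529, 0.471, -0.523, 0.474]
ft_force: [0.2, -0.3, 1.5]
opening: 0.999
turn [ 2.828e+00 -1.300e-02  1.000e-03] (162.1deg) travel mm [  87.5  175.6 -285.9] rows 8.3
turn [-0.313 -0.001 -0.009] (18.0deg) travel mm [  87.5 -175.6  285.9] rows 8.3
j [-0.07  0.53 -0.06  1.67  0.04  0.94 -1.82] t 24.7667 tcp [0.5799 0.0415 0.2075] F [ 0.2 -0.3  1.5] open 0.999
```

```bash
python3 -m jog '{"turn":[[-0.104,0,0],[-0.104,0,0],[-0.105,0,0],[0,0,0],[0,0,0],[0,0,0],[0,0,0],[0,0,0],[0,0,0],[0,0,0],[0,0,0],[0,0,0],[0,0,0],[0,0,0],[0,0,0],[0,0,0],[0,0,0],[0,0,0]],"travel":[[0,0,0],[0,0,0],[0,0,0],[0,-10,16],[0,-19,31],[0,-19,31],[0,-19,31],[0,-19,31],[0,-19,31],[0,-19,31],[0,-19,31],[0,-19,31],[0,-14,22],[20,0,0],[35,0,0],[20,0,0],[0,0,0],[0,0,0]],"grip":[0,0,0,0,0,0,0,0,0,0,0,0,0,0,0,0,0,0]}'
python3 - <<'E'
from h import *
plan([.467,-.2735,.016],101.8)
a=get_image("scene")[:,:,::-1]; cv2.imwrite("pics/scene5.png",a)
b=get_image("top")[:,:,::-1]; cv2.imwrite("pics/top5.png",b)
z=lambda im,x,y,w,h:cv2.resize(im[y:y+h,x:x+w],(w*395//100,h*395//100),interpolation=cv2.INTER_CUBIC)
cv2.imwrite("pics/s5z.png",np.hstack([z(a,225,180,100,110),z(a,310,150,100,110)]))
for n,im,uv,r in(("top",b,(258.9,213),3),("scene",a,(271.5,236),3)):
    x,y=int(uv[0]),int(uv[1]); 
    p=proj(n,[.5778,.0411,.072]); x,y=p.round().astype(int); g=cv2.cvtColor(im,cv2.COLOR_BGR2GRAY)[y-3:y+4,x-3:x+4].astype(float); W=np.clip(150-g,0,None); yy,xx=np.mgrid[y-3:y+4,x-3:x+4]; c=[(W*xx).sum()/W.sum(),(W*yy).sum()/W.sum()]; print(n,"pred",p,"seen",c,onz(n,c,.072))
E
```

```text
time_s: 26.27
tcp_pos: [0.4625, -0.2741, 0.1264]
tool_rot: [0.446, 0.55, -0.446, 0.547]
ft_force: [-0.3, -0.6, 0.5]
opening: 1.0
turn [-3.141 -0.005 -0.004] (180.0deg) travel mm [110.4  -4.5  -0.3] rows 2.7
turn [ 0.    -0.003  0.003] (0.2deg) travel mm [110.4   4.5   0.3] rows 2.7
j [ 0.57  0.58 -0.11  1.87  0.1   0.71 -0.96] t 26.2667 tcp [ 0.4625 -0.2741  0.1264] F [-0.3 -0.6  0.5] open 1.0
top pred [258.23485449 211.79136794] seen [np.float64(258.0762195121951), np.float64(211.71189024390245)] [0.5779787  0.04146844 0.072     ]
scene pred [271.93674844 238.48230505] seen [np.float64(271.3144876325088), np.float64(238.6113074204947)] [0.57879898 0.04260012 0.072     ]
```

View pics/s5z.png

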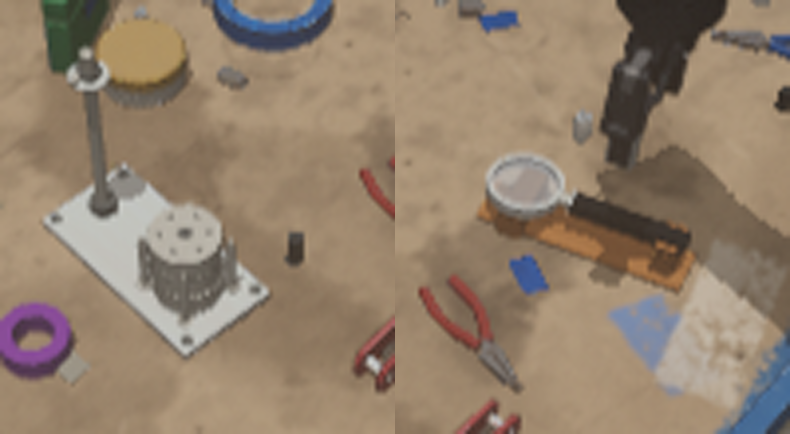

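The left crop shows disc, spacer and body stacked flat between the pins, with the disc spot at (185,233) and the flange at (87,75). The right crop shows the fingers astride the loupe handle (630,220).

```bash
python3 -m jog '{"turn":[[0,0,0],[0,0,0],[0,0,0],[0,0,0],[0,0,0],[0,0,0]],"travel":[[15,0,0],[25,0,0],[15,0,0],[5,0,0],[0,0,0],[0,0,0]],"grip":[0,0,0,0,0,0]}'
python3 - <<'E'
from h import *
plan([.467,-.2735,.016],101.8)
K=[(225+87/3.95-.4,180+75/3.95-.4)]
print(tri((264.2,160.7),K[0]), [ (z,proj("scene",[.6772,.0304,z]).round(1).tolist()) for z in(.15,.155,.16)],K)
E
```

```text
time_s: 26.87
tcp_pos: [0.4646, -0.2752, 0.0691]
tool_rot: [0.446, 0.548, -0.446, 0.55]
ft_force: [0.6, -0.8, 0.1]
opening: 1.002
turn [-3.142e+00  3.000e-03  2.000e-03] (180.0deg) travel mm [53.1 -2.6  1.2] rows 1.3
turn [ 0.     0.002 -0.002] (0.1deg) travel mm [53.1  2.6 -1.2] rows 1.3
j [ 0.56  0.67 -0.1   1.91  0.11  0.57 -0.98] t 26.8667 tcp [ 0.4646 -0.2752  0.0691] F [ 0.6 -0.8  0.1] open 1.002
(array([0.6795016 , 0.02964598, 0.15477993]), np.float64(0.0028600291739953967)) [(0.15, [247.7, 200.4]), (0.155, [247.5, 199.2]), (0.16, [247.4, 197.9])] [(246.6253164556962, 198.5873417721519)]
```

```bash
python3 -m jog '{"turn":[[0,0,0],[0,0,0],[0,0,0],[0,0,0],[0,0,0],[0,0,0],[0,0,0],[0,0,0],[0,0,0],[0,0,0],[0,0,0],[0,0,0],[0,0,0],[0,0,0],[0,0,0]],"travel":[[10,2.5,-1.2],[18,0,0],[15,0,0],[8,0,0],[2,0,0],[0,0,0],[0,0,0],[0,0,0],[0,0,0],[0,0,0],[0,0,0],[0,0,0],[0,0,0],[0,0,0],[0,0,0]],"grip":[0,0,0,0,0,0,0.95,0.95,0.95,0.95,0.95,0.95,0.95,0.95,0.95]}' 50
python3 -c "
from h import *
plan([.467,-.2735,.016],101.8)"
```

```text
time_s: 28.12
tcp_pos: [0.4664, -0.2745, 0.0154]
tool_rot: [0.446, 0.548, -0.446, 0.55]
ft_force: [-0.6, -3.6, 3.3]
opening: 0.175
turn [ 3.141e+00 -2.000e-03 -4.000e-03] (180.0deg) travel mm [-0.6 -0.8  0.9] rows 0.0
turn [-0.001  0.002 -0.001] (0.2deg) travel mm [-0.6  0.8 -0.9] rows 0.0
j [ 0.54  0.76 -0.08  1.93  0.13  0.46 -1.  ] t 28.1167 tcp [ 0.4664 -0.2745  0.0154] F [-0.6 -3.6  3.3] open 0.175
```

```bash
python3 -m jog '{"turn":[[0,0,0],[0,0,0],[0,0,0],[0,0,0],[0,0,0],[0,0,0],[0,0,0],[0,0,0],[0,0,0],[0,0,0],[0,0,0]],"travel":[[-3,0,0],[-6,0,0],[-12,0,0],[-20,0,0],[-25,0,0],[-25,0,0],[-18,0,0],[-10,0,0],[-3,0,0],[0,0,0],[0,0,0]],"grip":[0.95,0.95,0.95,0.95,0.95,0.95,0.95,0.95,0.95,0.95,0.95]}'
python3 -c "
from h import *
plan([.5011,.0242,.1374],101.8)"
```

```text
time_s: 29.03
tcp_pos: [0.4648, -0.2722, 0.1356]
tool_rot: [0.446, 0.55, -0.446, 0.548]
ft_force: [0.3, 0.6, -1.8]
opening: 0.179
turn [-3.141e+00 -3.000e-03 -4.000e-03] (180.0deg) travel mm [ -1.8 -96.1 282.7] rows 7.2
turn [ 0.    -0.002  0.002] (0.2deg) travel mm [  -1.8   96.1 -282.7] rows 7.2
j [ 0.57  0.56 -0.12  1.86  0.09  0.73 -0.97] t 29.0333 tcp [ 0.4648 -0.2722  0.1356] F [ 0.3  0.6 -1.8] open 0.179
```

```bash
python3 -m jog '{"turn":[[0,0,0],[0,0,0],[0,0,0],[0,0,0],[0,0,0],[0,0,0],[0,0,0],[0,0,0],[0,0,0],[0,0,0],[0,0,0],[0,0,0],[0,0,0],[0,0,0],[0,0,0],[0,0,0],[0,0,0],[0,0,0],[0,0,0],[0,0,0]],"travel":[[-1,2,-7],[0,5,-15],[0,8,-24],[0,9,-27],[0,9,-27],[0,9,-27],[0,9,-27],[0,9,-27],[0,9,-27],[0,9,-26],[0,8,-23],[0,6,-15],[0,3,-8],[0,1,-3],[0,0,0],[0,0,0],[0,0,0],[0,0,0],[0,0,0],[0,0,0]],"grip":[0.95,0.95,0.95,0.95,0.95,0.95,0.95,0.95,0.95,0.95,0.95,0.95,0.95,0.95,0.95,0.95,0.95,0.95,0.95,0.95]}'
python3 - <<'E'
from h import *
plan([.5011,.0242,.1374],101.8)
a=get_image("scene")[:,:,::-1]; cv2.imwrite("pics/scene6.png",a)
cv2.imwrite("pics/s6z.png",cv2.resize(a[165:285,220:350],None,fx=5,fy=5,interpolation=cv2.INTER_CUBIC))
f=lambda p:((proj("scene",p)-[220,165]+.5)*5-.5).round(0)
print("lens pred",f([.578,.0413,.156]),"flange at .156",f([.6775,.0306,.156]),"disc top",f([.578,.0413,.072]))
E
```

```text
time_s: 30.7
tcp_pos: [0.5019, 0.0229, 0.1379]
tool_rot: [0.446, 0.548, -0.446, 0.548]
ft_force: [-1.0, -0.5, -1.0]
opening: 0.178
turn [ 3.14 -0.   -0.  ] (179.9deg) travel mm [0.5 0.5 1.5] rows 0.0
turn [-0.001  0.    -0.   ] (0.1deg) travel mm [ 0.5 -0.5 -1.5] rows 0.0
j [-0.02  0.51 -0.1   1.95  0.08  0.68 -1.53] t 30.7 tcp [0.5019 0.0229 0.1379] F [-1.  -0.5 -1. ] open 0.178
lens pred [256. 271.] flange at .156 [139. 171.] disc top [261. 369.]
```

View pics/s6z.png

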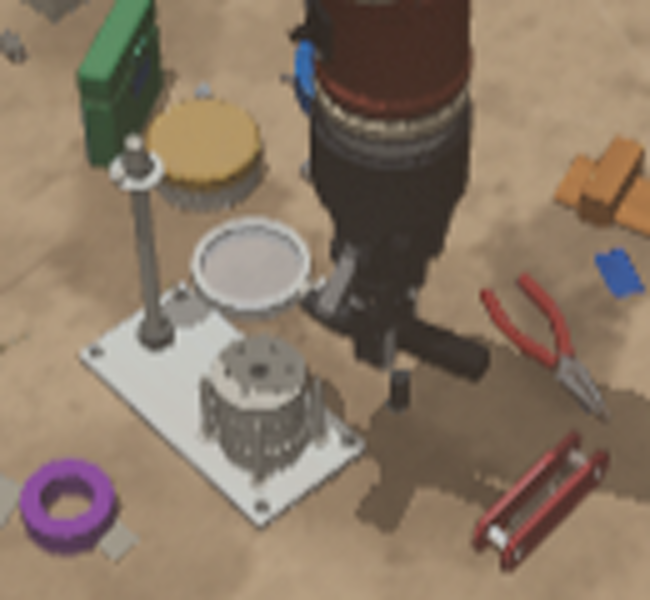

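The loupe is held level over the stack: lens at about (252,264), flange at (135,170), nothing touching. Last check is numeric, fitting the rim ellipse in both views.

Run:
```python
from h import *
im={"scene":cv2.imread("pics/scene6.png"),"top":get_image("top")[:,:,::-1].copy()}
cv2.imwrite("pics/top6.png",im["top"]); L=[.578,.0413,.156]; cs={}
for n,rx in(("scene",16),("top",22)):
    p=proj(n,L); g=cv2.cvtColor(im[n],cv2.COLOR_BGR2HSV).astype(int); m=((g[...,1]<40)&(g[...,2]>140)).astype(np.uint8)
    yy,xx=np.mgrid[:420,:560]; m[np.hypot(xx-p[0],yy-p[1])>rx]=0
    N,l,S,C=cv2.connectedComponentsWithStats(m); i=1+S[1:,4].argmax(); pts=cv2.findNonZero((l==i).astype(np.uint8)); h=cv2.convexHull(pts); e=cv2.fitEllipse(h); cs[n]=e[0]
    q=np.array([proj(n,np.array([L[0]+.032*np.cos(a),L[1]+.032*np.sin(a),.162])) for a in np.linspace(0,6.28,40)],np.float32); eq=cv2.fitEllipse(q)
    print(n,"pred lens",p.round(1),"area",S[i],"seen ellipse",np.round(np.hstack(e),1),"pred level rim top",np.round(np.hstack(eq),1))
    print("  on z=.160",onz(n,e[0],.160).round(4))
print("tri",tri(cs["top"],cs["scene"]))
plan([.5011,.0242,.1374],101.8); s=sense(); print(s['dq'].round(3))
```

```text
scene pred lens [270.9 218.9] area [258 208  24  19 338] seen ellipse [270.1 217.3  18.2  24.3  91.5] pred level rim top [270.8 217.5  18.1  24.2  87.2]
  on z=.160 [0.5809 0.041  0.16  ]
top pred lens [257.5 206.5] area [243 185  35  23 575] seen ellipse [258.4 197.4  25.1  36.1  92.4] pred level rim top [257.5 206.1  29.9  30.2  85.1]
  on z=.160 [0.5969 0.0398 0.16  ]
tri (array([0.59386344, 0.03649485, 0.14796901]), np.float64(0.012230843330642203))
turn [ 3.141 -0.     0.   ] (180.0deg) travel mm [0.5 0.6 1.1] rows 0.0
turn [-0.001 -0.    -0.   ] (0.0deg) travel mm [ 0.5 -0.6 -1.1] rows 0.0
j [-0.02  0.51 -0.1   1.95  0.08  0.68 -1.53] t 30.8 tcp [0.5019 0.0232 0.1379] F [ 0.6 -0.1 -0.1] open 0.179
[-0.004  0.001 -0.003 -0.    -0.     0.001  0.001]
```

The scene rim ellipse matches a level rim at the target: 18.2×24.3 px against 18.1×24.2 px, with centres within 0.7 px. The top view is partly hidden by the arm, so its fit isn't usable. The arm is still, so I'm handing in.

```bash
python3 -c "
from cell import *
print(close_job()); print(sense()['tcp_pos'])"
```

```text
the job is handed in; nothing more can be done
None
the job is handed in; nothing more can be done
```

The job is handed in at about 31 s of the 67 s allowed; the close call gives no verdict. The spacer and top disc are seated in the nest, and the loupe was held level over the disc at the flange height.

- **Placing:** I centred each part in the fingers with two grips at right angles, then lowered it slowly between the pins. The spacer touched down with the tool at z 0.0354 m and the disc at 0.0578 m. Both match the expected seat heights. When I set the spacer down on open bench to re-grip it, it may have dropped 3–4 mm, well under the drop limit.
- **Stack check:** After release, a picture showed the stack flat between the pins. The disc spot was within 1–2 mm of the pocket axis in both views.
- **Loupe:** I gripped it by the handle, lifted it straight up and held it with the lens at about z 0.156 m. The flange measured 0.155–0.158 m.
- **Final check:** In the scene view the lens rim matched the outline of a level rim at the target spot in size and shape, with its centre within 1 px. The joints were still, and the loupe looked clear of the nest and disc.
- **What disagreed:** In the top view the arm hid part of the rim and its outline fit failed. It came out about 19 mm off with the wrong shape, so I discarded it. The lens position therefore rests on the scene view and the arm's own readings.

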